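# Point out the capacitor, its spare, and check off

### The job

Show which part is to be exchanged: with the fingertips pointing straight down, point from two or three centimetres above at the biggest capacitor (the wide and tall one) on the opened instrument's circuit board, and stay there for two full seconds; then point in the same way, as long, at the spare of the same size among those standing on the removed cover, and then press the button on the check-off box fully down and let it come up again. Do not touch any capacitor, the instrument, its cover or the loose things lying about.

Things in the scene. Friction and masses are not known exactly. Their poses are not given: they have to be found in the camera images.
- instrument: The opened bench instrument: a grey open tray, 220 (x) by 280 (y) mm, walls 57 mm high, with a 300 mm wide, 70 mm high front panel carrying three knobs at its -x side and a green circuit board inside (top 15 mm above the table). Fixed to the table. Origin: centre of the underside. On the board stand three capacitors and, lower than 45 mm above the table, a finned heat sink, two relays and a connector.
- cover: The instrument's removed cover, lying flat: a 2 mm grey sheet 240 (x) by 220 (y) mm with 12 mm high lips along its two long sides (+y and -y); fixed. Origin: centre of the underside. The three loose spare capacitors, a small loose knob and a few screws are on it.
- fitted_big: Capacitor fitted on the instrument's circuit board: an upright black can with a bare aluminium top, 35 mm in diameter, 60 mm tall: as wide as the squat one, but the tallest. Fixed. Origin: centre of its underside, z up. Which of the three board places it has varies; can centres are at least 80 mm apart.
- spare_big: Spare capacitor standing loose on the cover: an upright black can with a bare aluminium top, 35 mm in diameter, 60 mm tall: as wide as the squat one, but the tallest, light and easily tipped. Origin: centre of its underside, z up. Which of the three places on the cover it has varies; can centres are at least 75 mm apart.
- fitted_squat: Capacitor fitted on the instrument's circuit board: an upright black can with a bare aluminium top, 35 mm in diameter, 35 mm tall. Fixed. Origin: centre of its underside, z up. Which of the three board places it has varies; can centres are at least 80 mm apart.
- spare_squat: Spare capacitor standing loose on the cover: an upright black can with a bare aluminium top, 35 mm in diameter, 35 mm tall, light and easily tipped. Origin: centre of its underside, z up. Which of the three places on the cover it has varies; can centres are at least 75 mm apart.
- fitted_slim: Capacitor fitted on the instrument's circuit board: an upright black can with a bare aluminium top, 22 mm in diameter, 50 mm tall. Fixed. Origin: centre of its underside, z up. Which of the three board places it has varies; can centres are at least 80 mm apart.
- spare_slim: Spare capacitor standing loose on the cover: an upright black can with a bare aluminium top, 22 mm in diameter, 50 mm tall, light and easily tipped. Origin: centre of its underside, z up. Which of the three places on the cover it has varies; can centres are at least 75 mm apart.
- fitted_big_top (a point): Centre of the top face of fitted_big.
- spare_big_top (a point): Centre of the top face of spare_big.
- checkbox: Check-off box: a grey block 85 (x) by 65 (y) by 30 mm high, fixed to the table between the instrument and the cover, with one round push button in a housing in the middle of its top. Origin: centre of the underside.
- check_top (a point): Centre of the top of the black push button (24 mm in diameter) on the check-off box. It is pressed straight down.
- check (a joint): Travel of the push button: 0 = up, 0.006 m = fully down; a spring returns it, 4 N push it fully down.
- screwdriver: Screwdriver, 170 mm long, lying on the table on the robot's side of the cover. Bystander. Origin under its middle.
- spool: Grey spool, 54 mm in diameter, 42 mm tall, standing beyond the check-off box. Bystander. Origin: centre of underside.
- flux_jar: Small amber jar, 44 mm in diameter, 50 mm tall, standing beyond the check-off box. Bystander. Origin: centre of underside.
- knob_loose: Small black knob, 22 mm in diameter, 16 mm tall, on the cover. Bystander. Origin: centre of underside.
- magnifier: Hand magnifier lying flat, 12 mm thick: white ring of 82 mm outer diameter with a 95 mm black handle, on the robot's side of the check-off box. Bystander. Origin: centre of the ring, underside; the handle points to its +y.
Not all that is in view belongs to the job. Of the things shaped like the checkbox, the grey one is meant.

How it is judged:
By the outcome, as a careful person would: the job done as asked, in the order asked, and still so for the second after the job is handed in, with the robot touching nothing.
It also fails if it takes over 48 s, if anything falls off the work surface, if the arm or the gripper's body presses on something with over 40 N, if the wrist force passes 120 N, or if a joint passes its speed limit or range.

### The arm

A 6-joint arm with a two-finger parallel gripper is mounted at the origin on the work surface. World frame = base frame: x ahead of the robot, y to its left, z up, the work surface at z = 0. Lengths are in mm, angles in degrees, forces in N, time in s.
With the tool pointing down it reaches from about 300 to 850 mm from the base axis. Payload 4.2 kg.
Tool frame: the origin (TCP) lies midway between the tips of the shut fingers; the grasp point (between the pads) lies 19 mm behind it (env.grip_depth is the distance from the TCP to the grasp point, in mm); z points along the fingers, y is the line along which they close (so a half turn about z gives the same grasp; the last joint's range is limited). The gripper opens to 91 mm and grips with 3 to 60 N. Pads are 32 mm wide; open, the fingers measure 118 mm over their backs; the gripper's body (76 mm by 178 mm) begins 60 mm behind the grasp point.
Start: joints at [67.38, 18.312, 89.639, -0, 72.044, -1.146], TCP at [210.503, 535.1, 213.976] pointing down, gripper open.
Joint ranges: [-177.97, 177.97], [-48.28, 115.42], [12.27, 149.76], [-77.06, 257.06], [2.81, 150.46], [-146.56, 146.56]. Speed limits (degrees/s): [147.25, 147.25, 180, 180, 180, 180].

### API

Orientations are given as [roll, pitch, yaw] about the fixed x, y, z axes, in that order (R = Rz(yaw) Ry(pitch) Rx(roll)).
In Python, from workcell import env, eyes gives the robot as it stands.
- The arm moves only by the tool send_rows, never from a script. Its argument "motion" is a list of rows, each a list of 7 numbers: the shift along the world's x, y, z normalised to -1 to 1, where 1 is 0.5 m, then the turn, a rotation vector about the world's x, y, z normalised to -1 to 1, where 1 is 60 degrees, then the opening, from -1 (shut) to 1 (fully open). A call has 1 to 20 rows; each row is the pose to reach, as a shift and turn from the pose commanded when the call began; what a row does not reach only later rows make up. A row lasts 1/8 s, in which the tool goes at most 62.5 mm and 10.7 degrees, less where a joint would pass 70% of its speed; a pose out of reach is approached as far as the arm can. A call with a number of a shift or a turn outside -1 to 1 is refused whole. A call with a gripper value outside its range is refused whole. The fingers move at their own pace and stop on an object; "squeeze" is the grip in N (left out, the last holds). Time passes only in rows, so rows that repeat a pose let the fingers close. It gives the time, the measured TCP pose, the force, the opening and the grip force at its end, in the units of the state.
- env.state(): the state, without advancing time (a new reading comes with each control period).
- eyes.grab_frame(name): name is "side" or "top" or "wrist"; returns a dict with "pixels" (384x512x3 uint8, red, green, blue), "depth" (384x512 float32, mm along the optical axis (not along the pixel's ray), 0 where there is no reading), "fx", "fy", "cx", "cy" (pixels), "R" (3x3) and "t" (3): a world point X has camera coordinates R X + t; the wrist camera has in their place "T_tool_cam" (4x4, takes a point from camera to tool coordinates, whose origin is the TCP and whose axes are the flange's). Camera axes: x right, y down, z forward; pixel columns grow to the right and rows downward; lengths in mm; the calibration is good to about 2 mm. The wrist camera is an equidistant fisheye: a pixel r from the principal point sees the ray r / f radians off the axis. A picture is of the moment at which its call begins: read the wrist's pose just before it.
- env.job_done(): hands the job in; it is judged then, once.
The state is a dict: "time_s": time; "qpos": joint angles; "qvel": joint speeds; "effort": joint torques, N m; "ee_pos": TCP position; "ee_rot": TCP orientation; "force": force on the tool from outside, world axes, zero at the start; "torque": the same for the moment, N m; "gripper_width": finger opening in mm; "gripper_force": force on a finger pad.
Only numpy, scipy, OpenCV 4.12 (cv2) and the standard library are available. Lean on these libraries where they do the work, as an engineer would, in place of code of your own. Each camera call takes 0.05 s, during which the arm holds its last target. There are 200 camera calls.

## Working session

There is one attempt and no reset: what is moved stays moved. The work goes in short steps, Python scripts to look and compute and a tool call to move; the robot and the scene stay as the last step left them, time stands still between calls to the robot, and variables do not carry over. Pictures are saved under pics/ and viewed, at most 10 in all, crops included, and the job is handed in when it is done.

Besides the shell and the picture viewer there is one more tool, called after "Emit:" by a JSON object that holds its "method" and its "body". send_rows: Moves the arm, as the interface text tells. Its arguments: {"type":"object","properties":{"motion":{"type":"array"},"squeeze":{"type":"number"}},"required":["motion"]}

```bash
mkdir -p pics
python3 - <<'E'
from workcell import env,eyes
import cv2,numpy as np
s=env.state();print(s['time_s'],s['ee_pos'],s['ee_rot'],s['gripper_width'],s['force'])
for n in('top','side'):
    f=eyes.grab_frame(n);np.savez(f'{n}.npz',**f);cv2.imwrite(f'pics/{n}.png',cv2.resize(f['pixels'][:,:,::-1],(800,600)))
    print(n,f['fx'],f['cx'],f['cy'],np.round(f['R'],3).tolist(),f['t'])
E
```

```text
0.0 [210.33094743 534.60663876 213.13759074] [-1.79899388e+02  1.04622608e-03  1.58525013e+02] 90.85034899621301 [0.05959653 0.12230721 0.01967905]
top 396.2929046675854 256.40069128248575 191.19780346705036 [[-0.015, -1.0, -0.022], [-0.999, 0.016, -0.047], [0.047, 0.021, -0.999]] [   7.07088242  517.53254562 1171.86540812]
side 362.70008988221684 251.37634597452416 190.12405403376755 [[0.923, -0.385, -0.011], [-0.291, -0.68, -0.673], [0.252, 0.624, -0.739]] [-488.41837621  194.31517639  830.05652744]
```

View pics/top.png

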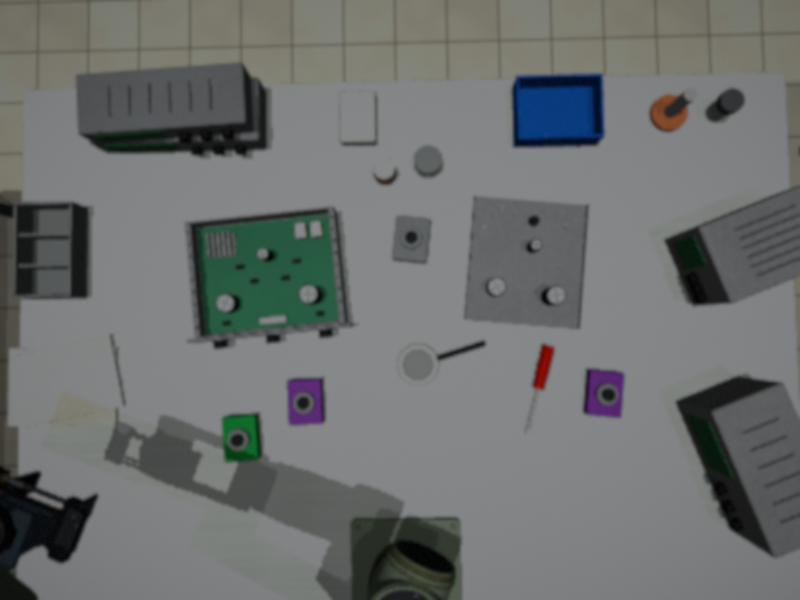

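View pics/side.png

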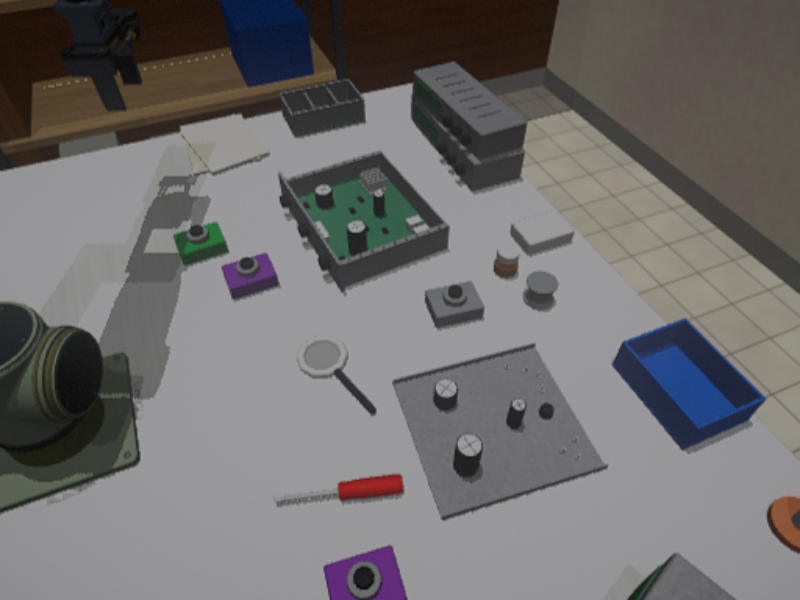

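The big fitted can is at top-view (309,294) and the big spare at (555,295), both taller than the squat cans at (227,303) and (496,287). The grey box's button is at (411,237). I'll measure these next.

```bash
cat > h.py <<'E'
import numpy as np,cv2
def top_at(f,u,v,z):
    d=f['R'].T@np.array([(u-f['cx'])/f['fx'],(v-f['cy'])/f['fy'],1]);c=-f['R'].T@f['t']
    return c+d*(z-c[2])/d[2]
def height(f,u,v):
    Z=float(f['depth'][int(v),int(u)]);p=np.array([(u-f['cx'])/f['fx']*Z,(v-f['cy'])/f['fy']*Z,Z])
    return f['R'].T@(p-f['t'])
E
python3 - <<'E'
from h import *
for cam,L in {'top':dict(fbig=(309,294,75),fsq=(227,303,50),fslim=(264,254,65),sbig=(555,295,62),ssq=(496,287,37),sslim=(534,245,52),btn=(411,237,0)),
 'side':dict(fbig=(357,228,75),fsq=(323,188,50),sbig=(469,441,62),ssq=(446,387,37),btn=(455,290,0))}.items():
    f=np.load(cam+'.npz');f={k:f[k] for k in f.files}
    g=f['pixels'].astype(int)
    for n,(u,v,z) in L.items():
        u=int(u*.64);v=int(v*.64);r=12
        w=g[v-r:v+r+1,u-r:u+r+1]
        m=((w.max(2)<45) if n=='btn' else ((w.min(2)>115)&(np.ptp(w,axis=2)<40))).astype(np.uint8)
        k,lab,st,ce=cv2.connectedComponentsWithStats(m)
        if k<2: print(n,'none',w[r,r]);continue
        i=1+np.argmin(np.hypot(*(ce[1:]-r).T)-.02*st[1:,4]);c=ce[i]+[u-r,v-r]
        vs,us=np.where(lab==i);hs=np.array([height(f,a+u-r,b+v-r) for a,b in zip(us,vs)])
        h=np.median(hs,axis=0); print(cam,n,c.round(1),st[i,2:],'depthpt',h.round(1),'ray',top_at(f,*c,z or h[2]).round(1))
E
```

```text
top fbig [196.9 187.6] [ 9 10 71] depthpt [526.6 166.4  75.5] ray [527.5 166.8  75. ]
top fsq [143.5 193.4] [10 10 67] depthpt [515.6 326.7  49.5] ray [514.5 327.1  50. ]
top fslim [167.6 161.5] [ 4  4 14] depthpt [604.3 253.   64.2] ray [604.7 252.6  65. ]
top sbig [355.8 188.2] [10  9 73] depthpt [ 519.7 -285.3   62.5] ray [ 519.3 -285.1   62. ]
top ssq [317.7 182.8] [10  9 69] depthpt [ 537.6 -180.9   36.9] ray [ 538.1 -180.5   37. ]
top sslim [342.7 155.9] [4 4 9] depthpt [ 613.4 -252.7   51.5] ray [ 613.8 -252.1   52. ]
top btn [262.7 151.5] [ 6  6 30] depthpt [630.7 -22.3  51.6] ray [630.7 -21.5  51.6]
side fbig [227.5 144.7] [10  8 61] depthpt [529.2 171.   75.8] ray [529.5 171.7  75. ]
side fsq [206.5 120.9] [10  7 44] depthpt [516.9 330.2  51.2] ray [517.  332.2  50. ]
side sbig [300.1 284.3] [ 15  14 160] depthpt [ 519.8 -281.4   63.2] ray [ 520.4 -281.1   62. ]
side ssq [285.1 247.7] [ 13  12 121] depthpt [ 539.8 -176.1   37.8] ray [ 540.  -175.8   37. ]
side btn [289. 183.] [1 1 1] depthpt [631.9  -9.7  52.5] ray [631.9  -9.7  52.5]
```

Emit:
{"method": "send_rows", "body": {"motion": [[0.05, -0.06, 0, 0, 0, 0, -1], [0.12, -0.14, 0, 0, 0, 0, -1], [0.2, -0.23, 0, 0, 0, 0, -1], [0.28, -0.32, 0, 0, 0, 0, -1], [0.36, -0.41, 0, 0, 0, 0, -1], [0.44, -0.51, 0, 0, 0, 0, -1], [0.52, -0.6, 0, 0, 0, 0, -1], [0.58, -0.67, -0.03, 0, 0, 0, -1], [0.62, -0.71, -0.06, 0, 0, 0, -1], [0.636, -0.732, -0.066, 0, 0, 0, -1], [0.636, -0.732, -0.066, 0, 0, 0, -1], [0.636, -0.732, -0.066, 0, 0, 0, -1], [0.636, -0.732, -0.066, 0, 0, 0, -1]]}}

```text
time_s: 1.72
ee_pos: [528.1, 170.1, 181.6]
ee_rot: [180.0, 0.0, 158.6]
force: [0.2, 0.4, 0.2]
gripper_width: 0.1
gripper_force: 0.0
```

```bash
cat > w.py <<'E'
import sys;from workcell import env,eyes
from h import *
from scipy.spatial.transform import Rotation as Ro
s=env.state();f=eyes.grab_frame('wrist');T=f['T_tool_cam']
print(s['time_s'],s['ee_pos'],s['ee_rot'],s['gripper_width'],s['force'])
Rt=Ro.from_euler('xyz',s['ee_rot'],degrees=True).as_matrix();p=s['ee_pos']
np.savez(sys.argv[1]+'.npz',Rt=Rt,p=p,**f)
cv2.imwrite(f'pics/{sys.argv[1]}.png',f['pixels'][:,:,::-1])
def proj(X):
    c=np.linalg.inv(T)@np.append(Rt.T@(np.array(X)-p),1);a=np.arctan2(np.hypot(c[0],c[1]),c[2]);e=c[:2]/np.hypot(c[0],c[1])
    return (f['cx']+f['fx']*a*e[0]).round(1),(f['cy']+f['fy']*a*e[1]).round(1)
print(f['fx'],f['cx'],f['cy'],[proj(eval(a)) for a in sys.argv[2:]],proj(p))
E
python3 w.py w1 528,168.5,75
```

```text
1.725 [528.09858488 170.06353424 181.6209813 ] [1.79952684e+02 3.53634882e-02 1.58610985e+02] 0.10756511050100749 [0.23755131 0.4135924  0.15223595]
297.3186396354542 252.22321108753528 193.179648194317 [(np.float64(250.8), np.float64(191.6))] (np.float64(252.5), np.float64(231.9))
```

View pics/w1.png

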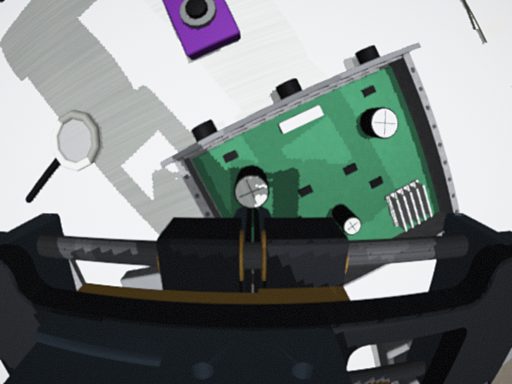

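The can's top is centred at (252,191), against a predicted (251,192), so the estimate holds. Next I'll go down to 25 mm above it and hold.

Emit:
{"method": "send_rows", "body": {"motion": [[0, 0, -0.05, 0, 0, 0, -1], [0, 0, -0.1, 0, 0, 0, -1], [0, 0, -0.14, 0, 0, 0, -1], [0, -0.001, -0.162, 0, 0, 0, -1], [0, -0.001, -0.162, 0, 0, 0, -1], [0, -0.001, -0.162, 0, 0, 0, -1], [0, -0.001, -0.162, 0, 0, 0, -1], [0, -0.001, -0.162, 0, 0, 0, -1], [0, -0.001, -0.162, 0, 0, 0, -1], [0, -0.001, -0.162, 0, 0, 0, -1]]}}

```text
time_s: 3.02
ee_pos: [528.5, 168.6, 100.1]
ee_rot: [180.0, 0.0, 158.5]
force: [-0.1, 0.9, 0.3]
gripper_width: 0.4
gripper_force: 0.0
```

```bash
python3 w.py w2 528,168.5,75
```

```text
3.025 [528.52740591 168.59858384 100.05859507] [1.79990977e+02 5.45100694e-03 1.58525069e+02] 0.36869719421744634 [-0.11864975  0.85734799  0.27310848]
297.3186396354542 252.22321108753528 193.179648194317 [(np.float64(252.1), np.float64(218.2))] (np.float64(252.5), np.float64(231.9))
```

View pics/w2.png

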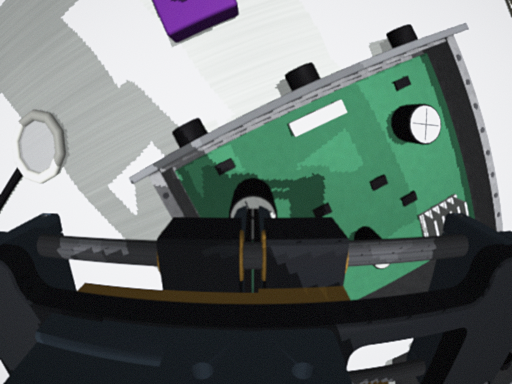

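The tips are centred over the can: its disc is centred on column 252, partly hidden at row 215. I'll hold here.

Emit:
{"method": "send_rows", "body": {"motion": [[0, 0, 0, 0, 0, 0, -1], [0, 0, 0, 0, 0, 0, -1], [0, 0, 0, 0, 0, 0, -1], [0, 0, 0, 0, 0, 0, -1], [0, 0, 0, 0, 0, 0, -1], [0, 0, 0, 0, 0, 0, -1], [0, 0, 0, 0, 0, 0, -1], [0, 0, 0, 0, 0, 0, -1], [0, 0, 0, 0, 0, 0, -1], [0, 0, 0, 0, 0, 0, -1], [0, 0, 0, 0, 0, 0, -1], [0, 0, 0, 0, 0, 0, -1], [0, 0, 0, 0, 0, 0, -1], [0, 0, 0, 0, 0, 0, -1], [0, 0, 0, 0, 0, 0, -1], [0, 0, 0, 0, 0, 0, -1], [0, 0, 0, 0, 0, 0, -1], [0, 0, 0, 0, 0, 0, -1], [0, 0, 0, 0, 0, 0, -1], [0, 0, 0, 0, 0, 0, -1]]}}

```text
time_s: 5.58
ee_pos: [528.5, 168.6, 100.0]
ee_rot: [180.0, -0.0, 158.5]
force: [0.4, -0.4, -0.7]
gripper_width: 0.6
gripper_force: 0.0
```

Emit:
{"method": "send_rows", "body": {"motion": [[0, 0, 0.05, 0, 0, 0, -1], [0, 0, 0.12, 0, 0, 0, -1], [0, -0.03, 0.16, 0, 0, 0, -1], [0, -0.1, 0.16, 0, 0, 0, -1], [0, -0.2, 0.16, 0, 0, 0, -1], [0, -0.3, 0.16, 0, 0, 0, -1], [0, -0.4, 0.16, 0, 0, 0, -1], [0, -0.5, 0.16, 0, 0, 0, -1], [0, -0.6, 0.16, 0, 0, 0, -1], [-0.005, -0.7, 0.16, 0, 0, 0, -1], [-0.01, -0.79, 0.16, 0, 0, 0, -1], [-0.015, -0.86, 0.16, 0, 0, 0, -1], [-0.017, -0.893, 0.15, 0, 0, 0, -1], [-0.017, -0.903, 0.14, 0, 0, 0, -1], [-0.017, -0.903, 0.14, 0, 0, 0, -1], [-0.017, -0.903, 0.14, 0, 0, 0, -1], [-0.017, -0.903, 0.14, 0, 0, 0, -1]]}}

```text
time_s: 7.7
ee_pos: [520.3, -282.1, 170.3]
ee_rot: [180.0, 0.0, 158.6]
force: [-0.3, 0.2, 0.5]
gripper_width: 0.0
gripper_force: 0.0
```

```bash
python3 w.py w3 520,-283,62
```

```text
7.7 [ 520.30121175 -282.06979361  170.26896756] [1.79989257e+02 2.15411216e-02 1.58594500e+02] 0.030837560599979826 [-0.2666647   0.1530959   0.51986819]
297.3186396354542 252.22321108753528 193.179648194317 [(np.float64(251.4), np.float64(190.8))] (np.float64(252.5), np.float64(231.9))
```

View pics/w3.png

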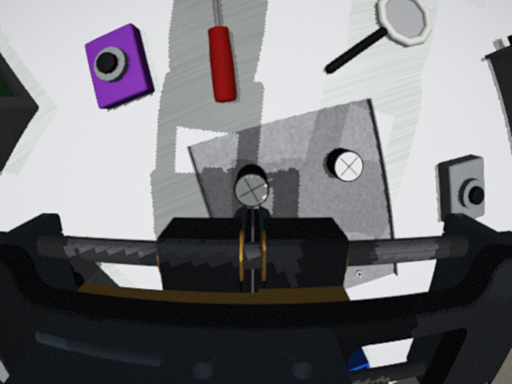

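The spare's top is at (252,190), against a predicted (251,191). I'll go down to 25 mm above it, hold, and rise.

Emit:
{"method": "send_rows", "body": {"motion": [[0, 0, -0.05, 0, 0, 0, -1], [0, 0, -0.1, 0, 0, 0, -1], [0, 0, -0.14, 0, 0, 0, -1], [0, 0, -0.16, 0, 0, 0, -1], [0, 0, -0.166, 0, 0, 0, -1], [0, 0, -0.166, 0, 0, 0, -1], [0, 0, -0.166, 0, 0, 0, -1], [0, 0, -0.166, 0, 0, 0, -1], [0, 0, -0.166, 0, 0, 0, -1], [0, 0, -0.166, 0, 0, 0, -1]]}}

```text
time_s: 9.0
ee_pos: [520.0, -282.9, 87.1]
ee_rot: [180.0, 0.0, 158.5]
force: [-0.6, 0.9, -0.1]
gripper_width: 0.4
gripper_force: 0.0
```

Emit:
{"method": "send_rows", "body": {"motion": [[0, 0, 0, 0, 0, 0, -1], [0, 0, 0, 0, 0, 0, -1], [0, 0, 0, 0, 0, 0, -1], [0, 0, 0, 0, 0, 0, -1], [0, 0, 0, 0, 0, 0, -1], [0, 0, 0, 0, 0, 0, -1], [0, 0, 0, 0, 0, 0, -1], [0, 0, 0, 0, 0, 0, -1], [0, 0, 0, 0, 0, 0, -1], [0, 0, 0, 0, 0, 0, -1], [0, 0, 0, 0, 0, 0, -1], [0, 0, 0, 0, 0, 0, -1], [0, 0, 0, 0, 0, 0, -1], [0, 0, 0, 0, 0, 0, -1], [0, 0, 0, 0, 0, 0, -1], [0, 0, 0, 0, 0, 0, -1], [0, 0, 0, 0, 0, 0, -1], [0, 0, 0, 0, 0, 0, -1], [0, 0, 0, 0, 0, 0, -1], [0, 0, 0, 0, 0, 0, -1]]}}

```text
time_s: 11.5
ee_pos: [520.0, -282.9, 87.0]
ee_rot: [180.0, -0.0, 158.5]
force: [0.9, 0.0, 0.1]
gripper_width: 0.4
gripper_force: 0.0
```

Emit:
{"method": "send_rows", "body": {"motion": [[0, 0, 0.05, 0, 0, 0, -1], [0, 0, 0.12, 0, 0, 0, -1], [0, 0, 0.15, 0, 0, 0, -1], [0.03, 0.06, 0.15, 0, 0, 0, -1], [0.07, 0.15, 0.15, 0, 0, 0, -1], [0.11, 0.25, 0.15, 0, 0, 0, -1], [0.15, 0.35, 0.15, 0, 0, 0, -1], [0.19, 0.44, 0.15, 0, 0, 0, -1], [0.21, 0.5, 0.15, 0, 0, 0, -1], [0.222, 0.524, 0.13, 0, 0, 0, -1], [0.222, 0.524, 0.11, 0, 0, 0, -1], [0.222, 0.524, 0.11, 0, 0, 0, -1], [0.222, 0.524, 0.11, 0, 0, 0, -1]]}}

```text
time_s: 13.12
ee_pos: [630.7, -22.2, 141.9]
ee_rot: [-180.0, -0.0, 158.4]
force: [0.1, -0.1, 0.4]
gripper_width: 0.3
gripper_force: 0.0
```

```bash
python3 w.py w4 631,-20,51
```

```text
13.125 [630.7195262  -22.17270959 141.88309673] [-1.79986745e+02 -1.29217285e-02  1.58434794e+02] 0.3227401413295819 [ 0.07013853 -0.06772977  0.43308052]
297.3186396354542 252.22321108753528 193.179648194317 [(np.float64(254.8), np.float64(194.7))] (np.float64(252.5), np.float64(231.9))
```

View pics/w4.png

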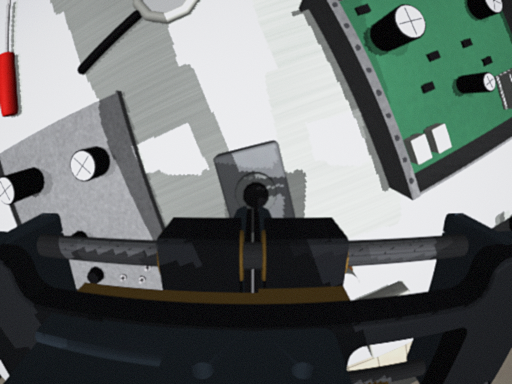

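The button is at (256,195), matching the prediction (255,195). I'll check how far it stands above its housing.

Run:
```python
from h import *
f=np.load('w4.npz');T=f['T_tool_cam']
for v in (170,176,180,184,188,192,196,200,204):
  o=[]
  for u in range(232,284,4):
    Z=float(f['depth'][v,u]);d=np.array([u-f['cx'],v-f['cy']]);r=np.hypot(*d);a=r/f['fx']
    c=np.append(d/r*np.tan(a)*Z,Z);X=f['Rt']@(T@np.append(c,1))[:3]+f['p'];o.append(round(X[2]))
  print(v,o)
```

```text
170 [31, 30, 31, 32, 31, 31, 29, 31, 31, 31, 30, 30, 30]
176 [31, 30, 32, 38, 43, 42, 44, 41, 43, 34, 30, 32, 31]
180 [31, 30, 40, 43, 43, 42, 43, 42, 42, 43, 38, 31, 30]
184 [31, 31, 43, 42, 43, 50, 50, 50, 42, 43, 44, 32, 31]
188 [32, 42, 44, 43, 51, 53, 54, 52, 52, 43, 43, 40, 32]
192 [30, 43, 43, 51, 53, 53, 53, 52, 53, 50, 43, 42, 32]
196 [32, 42, 43, 51, 54, 53, 54, 53, 52, 51, 42, 43, 32]
200 [31, 41, 43, 52, 53, 53, 53, 53, 53, 42, 43, 31, 31]
204 [31, 30, 42, 44, 52, 53, 54, 52, 52, 43, 43, 31, 32]
```

The button top is at 53 and the housing at 43, so the full stroke ends near 46–47, clear of the housing. I'll press gradually and watch the force.

Emit:
{"method": "send_rows", "body": {"motion": [[0, 0.003, -0.05, 0, 0, 0, -1], [0, 0.003, -0.1, 0, 0, 0, -1], [0, 0.003, -0.14, 0, 0, 0, -1], [0, 0.003, -0.16, 0, 0, 0, -1], [0, 0.003, -0.17, 0, 0, 0, -1], [0, 0.003, -0.178, 0, 0, 0, -1], [0, 0.003, -0.184, 0, 0, 0, -1], [0, 0.003, -0.187, 0, 0, 0, -1], [0, 0.003, -0.189, 0, 0, 0, -1], [0, 0.003, -0.189, 0, 0, 0, -1], [0, 0.003, -0.189, 0, 0, 0, -1]]}}

```text
time_s: 14.55
ee_pos: [631.4, -19.5, 47.8]
ee_rot: [180.0, 0.1, 158.5]
force: [0.2, -0.6, 3.1]
gripper_width: 0.7
gripper_force: 1.5
```

Emit:
{"method": "send_rows", "body": {"motion": [[0, 0, -0.002, 0, 0, 0, -1], [0, 0, -0.004, 0, 0, 0, -1], [0, 0, -0.004, 0, 0, 0, -1], [0, 0, -0.004, 0, 0, 0, -1]]}}

```text
time_s: 15.05
ee_pos: [631.5, -19.5, 46.2]
ee_rot: [180.0, 0.1, 158.5]
force: [-0.0, -0.7, 6.3]
gripper_width: 0.4
gripper_force: 3.4
```

Emit:
{"method": "send_rows", "body": {"motion": [[0, 0, -0.002, 0, 0, 0, -1], [0, 0, -0.003, 0, 0, 0, -1], [0, 0, -0.003, 0, 0, 0, -1], [0, 0, -0.003, 0, 0, 0, -1]]}}

```text
time_s: 15.55
ee_pos: [631.5, -19.5, 46.1]
ee_rot: [180.0, 0.1, 158.5]
force: [-2.9, -0.3, 14.0]
gripper_width: 0.2
gripper_force: 6.8
```

The button is on its stop: 14 N with no further travel. I'll release and retreat straight up.

Emit:
{"method": "send_rows", "body": {"motion": [[0, 0, 0.01, 0, 0, 0, -1], [0, 0, 0.03, 0, 0, 0, -1], [0, 0, 0.08, 0, 0, 0, -1], [0, 0, 0.14, 0, 0, 0, -1], [0, 0, 0.2, 0, 0, 0, -1], [0, 0, 0.24, 0, 0, 0, -1], [0, 0, 0.24, 0, 0, 0, -1], [0, 0, 0.24, 0, 0, 0, -1], [0, 0, 0.24, 0, 0, 0, -1], [0, 0, 0.24, 0, 0, 0, -1]]}}

```text
time_s: 16.8
ee_pos: [630.5, -19.4, 163.0]
ee_rot: [-180.0, -0.1, 158.5]
force: [1.0, -0.2, 0.3]
gripper_width: 0.6
gripper_force: 0.0
```

```bash
python3 w.py w5 631,-20,51; python3 -c "
from workcell import env;print(env.job_done())"
```

```text
16.8 [630.54828899 -19.36273796 162.98187461] [-1.79973030e+02 -1.02611923e-01  1.58524694e+02] 0.6082323195934083 [ 1.0427716  -0.16703356  0.31999172]
297.3186396354542 252.22321108753528 193.179648194317 [(np.float64(252.0), np.float64(190.8))] (np.float64(252.5), np.float64(231.9))
the job is handed in; nothing more can be done
None
```

I pointed at the big fitted capacitor and then at the big spare, each from about 25 mm above for over 2 s, then pressed the grey box's button to its stop, released it and handed the job in at about 17 s; no verdict came back, and I did not check by picture that the button rose.

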